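# Hang the cream sedan body over the drying rail

### The arm

A 6-joint arm with a two-finger parallel gripper is mounted at the origin on the work surface. World frame = base frame: x ahead of the robot, y to its left, z up, the work surface at z = 0. Lengths are in mm, angles in rad, forces in N, time in s.
With the tool pointing down it reaches from about 275 to 750 mm from the base axis. Payload 10.2 kg.
Tool frame: the origin (TCP) lies between the finger pads; the fingertips stand 11 mm ahead of it and the grasp point (between the pads) lies 8 mm behind it; z points along the fingers, y is the line along which they close (so a half turn about z gives the same grasp; the last joint's range is limited). The gripper opens to 85 mm and grips with 20 to 120 N. Pads are 22 mm wide; open, the fingers measure 114 mm over their backs; the gripper's body (76 mm by 85 mm) begins 54 mm behind the grasp point. The pads swing forward as they close: fully open they stand 13 mm farther back than shut.
Start: joints at [-1.445, 0.313, 1.498, -0, 1.331, -0.223], TCP at [179.417, -493.397, 242.294] pointing down, gripper open.
Joint ranges: [-2.94, 2.94], [-0.97, 2.17], [0.19, 2.56], [-1.23, 4.37], [0.02, 3.11], [-2.88, 2.88]. Speed limits (rad/s): [2.39, 2.39, 3.01, 3.14, 3.14, 3.14].

### API

Orientations are given as a unit quaternion [w, x, y, z].
In Python, from rig import sense, eyes, finish_job gives the robot as it stands.
- The arm moves only by the shell command python3 -m jog 'ROWS' [FORCE]. ROWS is JSON, a list of rows, each a list of 7 numbers: the shift along the tool's x, y, z in m, then the turn, a rotation vector about the tool's x, y, z in rad, then the finger opening in m, from 0 to 0.0854. In form: [[dx, dy, dz, rx, ry, rz, gripper], ...]. A call has 1 to 5 rows; each row shifts and turns the commanded pose from where the row before left it, along the tool's axes as they then stand; what a row does not reach is not made up. A row lasts 1/10 s, in which the tool goes at most 50 mm and 8.59 degrees, less where a joint would pass 70% of its speed; a pose out of reach is approached as far as the arm can. A call is refused whole if a number of a shift passes 0.05 or a number of a turn 0.15, either way. A call with a gripper value outside its range is refused whole. The fingers move at their own pace and stop on an object; FORCE is the grip in N (left out, the last holds). Time passes only in rows, so rows that do not move let the fingers close. It gives the time, the measured TCP pose, the force, the opening and the grip force at its end, in the units of the state.
- sense(): the state, without advancing time (a new reading comes with each control period).
- eyes.capture(name): name is "scene" or "top"; returns the picture (420x560x3 uint8, red, green, blue); there is no depth.
- eyes.calibration(name): a dict with "fx", "fy", "cx", "cy" (pixels), "dist" ([k1, k2, p1, p2, k3] as OpenCV has them; the pictures are not rectified), "cam_to_world" (4x4, takes a point from camera to world coordinates). Camera axes: x right, y down, z forward; pixel columns grow to the right and rows downward; lengths in mm; the calibration is good to about 2 mm. A picture is of the moment at which its call begins. calibration takes no time and is no camera call.
- finish_job(): hands the job in; it is judged then, once.
The state is a dict: "time_s": time; "joints": joint angles; "dq": joint speeds; "tau": joint torques, N m; "eef_pos": TCP position; "ee_rot": TCP orientation; "force": force on the tool from outside, world axes, zero at the start; "wrist_torque": the same for the moment, N m; "grip_width": opening from 0.0 (shut) to 1.0 (fully open); "grip_force": force on a finger pad.
Only numpy, scipy, OpenCV 4.12 (cv2) and the standard library are available. Lean on these libraries where they do the work, as an engineer would, in place of code of your own. Each camera call takes 0.05 s, during which the arm holds its last target. There are 200 camera calls.

### The job

Hang the cream tin sedan body over the brass drying rail to dry: roof up and level, one side hanging down on each side of the bar, lengthwise along the bar and roughly at its middle (the nose may point either way). Lower it until it sits on the bar before you let go, and leave the red sedan body and the green frog where they are.

Things in the scene. Friction and masses are not known exactly. Their poses are not given: they have to be found in the camera images.
- cream_body: Cream tin toy sedan shell (mm) 130 long, 52 wide, 62 high, 0.1-0.16 kg. Open below and at both ends (upside-down channel); walls 3, 46 clear inside; underside of bonnet and boot decks 34 above sill edges: this rests on a bar. Cabin flush with the sides, x -37 to 29, pinch it across y. Origin: mid length and width, at sill edges. x to the nose (two nickel headlamps), y across, z to roof.
- red_body: Red tin sedan body of the same shape and size as the cream one, also on the counter; the two may have changed places. Leave it. Origin and axes as for the cream one.
- drying_rail: Drying rail, fixed: a level flat brass bar 280 mm long, 20 wide, 12 thick, its top 120 mm above the counter, on two dark posts 14 mm square, 128 mm either side of its middle, with feet 90 by 30 mm. Nothing rises above the bar. Origin: on the counter under the bar's middle; y along the bar, x across it, z up.
- frog: Green enamel tin frog with two bulging eyes, about 70 mm long, 70 mm wide, 46 mm high, on the far part of the counter. Leave it. Origin: middle of its underside, z up.
Things that resemble listed ones, but are neither listed nor needed, are in the scene too. Of the things that look like the cream_body, take the one that is farthest from the robot's base at the start.

How it is judged (in metres and radians):
On the way:
1. the cream body is astride the bar, its decks within 15 mm of resting on it, while still held by the fingers (contact force between the fingers and cream_body above 0.5 N and z of cream_body in the frame of drying_rail between 0.076 and 0.101 m and x of cream_body in the frame of drying_rail between -0.018 and 0.018 m and y of cream_body in the frame of drying_rail between -0.055 and 0.055 m), for 0.05 s.
At the end, for the whole second after the job is handed in: The cream body rests released and still astride the bar: origin within 18 mm of the bar's centre line and 55 mm of its middle, sill edges 78 to 93 mm above the counter, roof up within 11 degrees, length within 15 degrees of the bar's; red body and frog not moved over 20 mm (z of cream_body in the frame of drying_rail between 0.078 and 0.093 m and x of cream_body in the frame of drying_rail between -0.018 and 0.018 m and y of cream_body in the frame of drying_rail between -0.055 and 0.055 m and angle between cream_body's own z axis and vertical below 0.2 rad and angle between the x axis of cream_body and the y axis of drying_rail, either way round below 0.26 rad and contact force between cream_body and drying_rail above 0.2 N and linear speed of cream_body below 0.02 m/s); the robot touches nothing.
It fails at once if the red body is moved more than 20 mm (distance of red_body from where it was at the start of the episode above 0.02 m).
It fails at once if the frog is moved more than 20 mm (distance of frog from where it was at the start of the episode above 0.02 m).
It also fails if it takes over 42 s, if anything falls off the work surface, if the arm or the gripper's body presses on something with over 40 N, if the wrist force passes 120 N, or if a joint passes its speed limit or range.

## Working session

There is one attempt and no reset: what is moved stays moved. The work goes in short steps, Python scripts to look and compute and a shell command to move; the robot and the scene stay as the last step left them, time stands still between calls to the robot, and variables do not carry over. Pictures are saved under pics/ and viewed, at most 10 in all, crops included, and the job is handed in when it is done.

```bash
mkdir -p pics
python3 - <<'E'
from rig import sense, eyes
import cv2
for n in("scene","top"):
    cv2.imwrite(f"pics/{n}0.png",eyes.capture(n)[:,:,::-1]); c=eyes.calibration(n); print(n,c)
print(sense())
E
```

```text
scene {'fx': 443.26146184203157, 'fy': 443.26146184203157, 'cx': 281.72162341580474, 'cy': 211.5173961941273, 'dist': array([-0.00479506,  0.        ,  0.        ,  0.        ,  0.        ]), 'cam_to_world': array([[ 1.94452991e-01,  8.20132008e-01, -5.38118504e-01,
         1.01674113e+03],
       [ 9.80817495e-01, -1.54956451e-01,  1.18260476e-01,
        -1.27106197e+02],
       [ 1.36042677e-02, -5.50792146e-01, -8.34531566e-01,
         8.63786482e+02],
       [ 0.00000000e+00,  0.00000000e+00,  0.00000000e+00,
         1.00000000e+00]])}
top {'fx': 524.694644927281, 'fy': 524.694644927281, 'cx': 282.13458206676177, 'cy': 214.54250138178693, 'dist': array([-0.05155016,  0.        ,  0.        ,  0.        ,  0.        ]), 'cam_to_world': array([[-1.31497451e-02, -9.94630449e-01,  1.02651612e-01,
         3.57350278e+02],
       [-9.99748305e-01,  1.49443483e-02,  1.67329913e-02,
        -4.72917633e+01],
       [-1.81772041e-02, -1.02405740e-01, -9.94576620e-01,
         1.35003083e+03],
       [ 0.00000000e+00,  0.00000000e+00,  0.00000000e+00,
         1.00000000e+00]])}
{'time_s': 0.1, 'joints': array([-1.44541160e+00,  3.13408254e-01,  1.49831549e+00,  1.22644273e-05,
        1.33102234e+00, -2.23400173e-01]), 'dq': array([ 0.00213532, -0.00124578, -0.00173669, -0.00059559, -0.0011463 ,
       -0.00199727]), 'tau': array([ 3.86501299e-03, -4.12897503e+01, -2.60140157e+01, -1.12009266e-04,
        3.02726054e-03, -1.49215936e-05]), 'eef_pos': array([ 179.38699625, -493.18394751,  241.8022052 ]), 'ee_rot': array([-5.75732097e-04,  9.84832226e-01,  1.73508366e-01,  3.42010309e-05]), 'force': array([ 0.42571748, -0.62923101, -0.14782484]), 'wrist_torque': array([0.0584024 , 0.03023099, 0.03570311]), 'grip_force': 0.0, 'grip_width': 1.0038264368452972}
```

View pics/scene0.png

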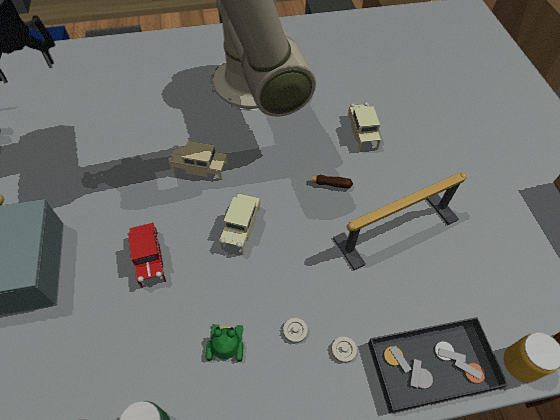

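View pics/top0.png

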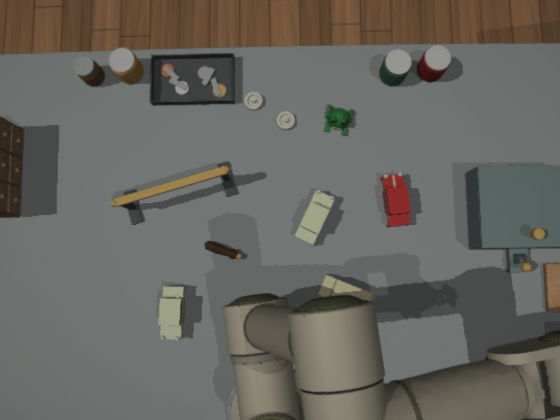

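Candidates for the cream body: scene (240,222)/top (315,217); scene (366,125)/top (172,313); the one in the shade at scene (200,160)/top (345,290). Red is at scene (146,253). The first is the farthest from the base (about 500 mm, against about 355 and 300). I'll check it in an enlarged crop.

```bash
cat > h.py <<'E'
import numpy as np, cv2
from rig import sense, eyes
def ray(n,uv):
    c=eyes.calibration(n);K=np.array([[c['fx'],0,c['cx']],[0,c['fy'],c['cy']],[0,0,1]])
    p=cv2.undistortPoints(np.array(uv,float).reshape(-1,1,2),K,np.array(c['dist'])).reshape(-1,2)
    T=c['cam_to_world'];return T[:3,3],np.c_[p,np.ones(len(p))]@T[:3,:3].T
def atz(n,uv,z):
    o,d=ray(n,uv);z=np.broadcast_to(z,len(d));return o+d*((z-o[2])/d[:,2])[:,None]
def proj(n,P):
    c=eyes.calibration(n);K=np.array([[c['fx'],0,c['cx']],[0,c['fy'],c['cy']],[0,0,1]])
    M=np.linalg.inv(c['cam_to_world']);r,_=cv2.Rodrigues(M[:3,:3])
    return cv2.projectPoints(np.array(P,float),r,M[:3,3],K,np.array(c['dist']))[0].reshape(-1,2)
E
python3 - <<'E'
import cv2,numpy as np
from h import *
t=cv2.imread("pics/top0.png");s=cv2.imread("pics/scene0.png")
a=cv2.resize(s[185:260,205:280],(400,400),interpolation=2);b=cv2.resize(t[180:255,280:355],(400,400),interpolation=2)
cv2.imwrite("pics/c1.png",np.hstack([a,b]))
a=cv2.resize(s[165:275,325:475],(545,400),interpolation=2)
b=cv2.resize(t[155:230,105:245],(747,400),interpolation=2)
cv2.imwrite("pics/c2.png",b)
E
```

```text
(no output)
```

View pics/c1.png

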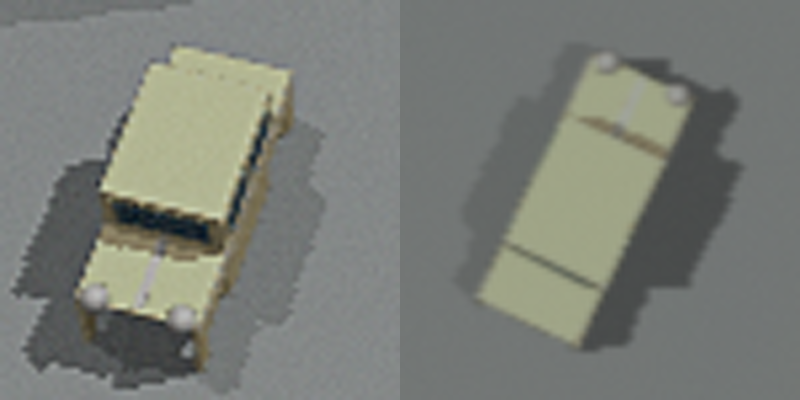

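View pics/c2.png

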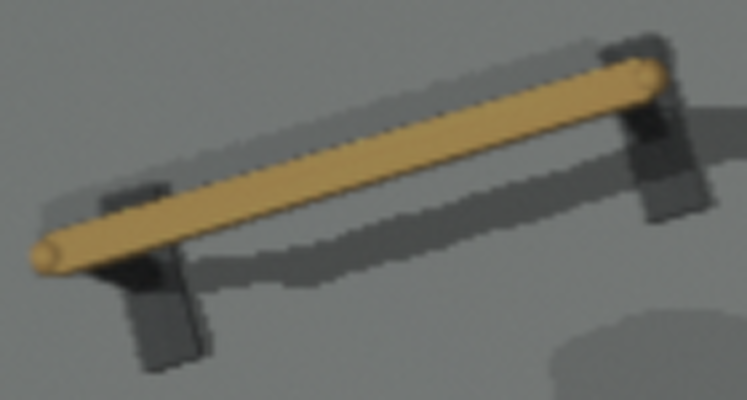

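The crop shows a cream sedan with nickel headlamps at top-picture (318,191) and (332,198), so its nose points to +x. The bar's ends are at about top (111,203) and (229,169). Next I'll fit both poses.

Run:
```python
from h import *
from scipy.optimize import least_squares
from scipy.spatial.transform import Rotation as R
# top crop pixels
s=75/400
tp=np.array([[80,297],[183,347],[104,243],[200,287],[189,52],[293,100]])*s+[280,180]-.4
M=np.array([[-65,26,37],[-65,-26,37],[-37,26,62],[-37,-26,62],[65,26,37],[65,-26,37]])
# scene crop: front sill corners/roof corners
sp=np.array([[103,190],[222,222],[292,70]])*s+[205,185]-.4  # roof front corners, boot rear corner
def W(p,m): c,s_=np.cos(p[2]),np.sin(p[2]); return np.c_[p[0]+c*m[:,0]-s_*m[:,1],p[1]+s_*m[:,0]+c*m[:,1],m[:,2]]
f=lambda p:(proj("top",W(p,M))-tp).ravel()
r=least_squares(f,[490,-110,-.4],x_scale=[10,10,.1]);print("car",r.x,np.degrees(r.x[2]));print(r.fun.reshape(-1,2).round(1))
# in scene: check predicted roof front corners
print(proj("scene",W(r.x,np.array([[29,-26,62],[29,26,62],[65,26,37],[65,-26,37]]))).round(1))
k=75/400
rp=np.array([[32,255],[665,75]])*[140/747,75/400]+[105,155]-.4
e=atz("top",rp,120);print("rail",e,np.linalg.norm(e[0]-e[1]),e.mean(0),np.degrees(np.arctan2(*(e[0]-e[1])[[1,0]])))
e2=atz("scene",[[351,225],[465,178]],120);print("rail scene",e2,e2.mean(0),np.linalg.norm(e2[0]-e2[1]))
print(R.from_quat(sense()['ee_rot'],scalar_first=True).as_matrix().round(3))
print(atz("top",[[396,200],[338,118]],40))
```

```text
car [ 4.86063363e+02 -1.06013170e+02 -4.43682615e-01] -25.421141290586785
[[-0.4  0.7]
 [-0.8 -0.1]
 [-0.2 -0.2]
 [ 1.1  0.4]
 [ 0.5 -0.1]
 [-0.2 -0.7]]
[[222.7 221.4]
 [246.1 226.7]
 [241.9 246.8]
 [218.5 241.4]]
rail [[519.61132229 383.08775042 120.        ]
 [596.19799413  98.14222489 120.        ]] 295.05841933800673 [557.90465821 240.61498766 120.        ] 105.0442188216761
rail scene [[593.87509331 106.6382216  120.        ]
 [525.69861715 379.2063326  120.        ]] [559.78685523 242.9222771  120.        ] 280.96513491625683
[[ 0.94   0.342 -0.   ]
 [ 0.342 -0.94   0.001]
 [ 0.    -0.001 -1.   ]]
[[ 525.00646814 -311.98526577   40.        ]
 [ 738.83296327 -171.53500184   40.        ]]
```

```bash
python3 -m jog '[[0.0418,-0.0262,0,0,0,0,0.085],[0.0418,-0.0262,0,0,0,0,0.085],[0.0418,-0.0262,0,0,0,0,0.085],[0.0418,-0.0262,0,0,0,0,0.085],[0.0418,-0.0262,0,0,0,0,0.085]]' 30
python3 -m jog '[[0.0418,-0.0262,0,0,0,0,0.085],[0.0418,-0.0262,0,0,0,0,0.085],[0.0418,-0.0262,0,0,0,0,0.085],[0.0418,-0.0262,0,0,0,0,0.085],[0.0418,-0.0262,0,0,0,0,0.085]]'
python3 -m jog '[[0,0,0,0,0,-0.147,0.085],[0,0,0,0,0,-0.147,0.085],[0,0,0,0,0,-0.147,0.085],[0,0,0,0,0,-0.147,0.085],[0,0,0,0,0,-0.147,0.085]]'
python3 -m jog '[[0,0,0,0,0,-0.147,0.085],[0,0,0,0,0,-0.147,0.085],[0,0,0,0,0,-0.147,0.085],[0,0,0,0,0,-0.147,0.085],[0,0,0,0,0,-0.147,0.085]]'
python3 -m jog '[[0,0,0,0,0,-0.147,0.085],[0,0,0,0,0,-0.147,0.085],[0,0,0,0,0,-0.147,0.085],[0,0,0,0,0,-0.147,0.085],[0,0,0,0,0,-0.147,0.085]]'
python3 -m jog '[[0,0,0,0,0,-0.144,0.085],[0,0,0,0,0,0,0.085]]'
cat > st.py <<'E'
import sys
from h import *
from scipy.spatial.transform import Rotation as R
s=sense();m=R.from_quat(s['ee_rot'],scalar_first=True).as_matrix()
print(s['time_s'],s['eef_pos'].round(1),'yaw',np.degrees(np.arctan2(m[1,0],m[0,0])).round(2),'z',m[:,2].round(3),'F',s['force'].round(1),'grip',s['grip_width'],s['grip_force'],'q',s['joints'].round(2))
if len(sys.argv)>3: print('tool delta',(m.T@(np.array(sys.argv[1:4],float)-s['eef_pos'])).round(1))
E
python3 st.py 482.4 -104.3 40
```

```text
time_s: 0.6
eef_pos: [331.8, -297.0, 242.2]
ee_rot: [-0.0, 0.985, 0.173, -0.0]
force: [0.3, -0.3, -0.2]
grip_width: 0.998
grip_force: 0.0
time_s: 1.1
eef_pos: [483.6, -102.3, 242.2]
ee_rot: [-0.0, 0.985, 0.174, -0.0]
force: [0.1, -0.3, 0.0]
grip_width: 0.992
grip_force: 0.0
time_s: 1.6
eef_pos: [482.6, -104.2, 242.0]
ee_rot: [-0.0, 0.855, 0.518, -0.0]
force: [-0.1, -0.6, -0.3]
grip_width: 0.99
grip_force: 0.0
time_s: 2.1
eef_pos: [482.6, -104.2, 242.0]
ee_rot: [-0.0, 0.612, 0.791, -0.0]
force: [-0.4, 0.5, -0.3]
grip_width: 0.996
grip_force: 0.0
time_s: 2.6
eef_pos: [482.6, -104.2, 242.0]
ee_rot: [-0.0, 0.287, 0.958, 0.0]
force: [0.7, -0.6, -0.1]
grip_width: 0.995
grip_force: 0.0
time_s: 2.8
eef_pos: [482.6, -104.2, 242.0]
ee_rot: [-0.0, 0.219, 0.976, 0.0]
force: [1.0, -0.6, -0.2]
grip_width: 0.998
grip_force: 0.0
2.8 [ 482.6 -104.2  242. ] yaw 154.65 z [-0.001  0.    -1.   ] F [ 1.  -0.6 -0.2] grip 0.9982133862126849 0.0 q [-0.45  0.24  1.59  0.    1.31 -1.58]
tool delta [ 0.00e+00 -1.00e-01  2.02e+02]
```

```bash
python3 -m jog '[[0,0,0.04,0,0,0,0.085],[0,0,0.04,0,0,0,0.085],[0,0,0.04,0,0,0,0.085],[0,0,0.032,0,0,0,0.085],[0,0,0,0,0,0,0.085]]'
python3 - <<'E'
from h import *
s=eyes.capture("scene")[:,:,::-1];a=cv2.resize(s[140:260,160:320],(800,600),interpolation=2);cv2.imwrite("pics/c3.png",a)
E
```

```text
time_s: 3.3
eef_pos: [480.6, -103.4, 87.0]
ee_rot: [-0.004, 0.222, 0.975, 0.001]
force: [0.3, -0.2, 0.2]
grip_width: 0.992
grip_force: 0.0
```

View pics/c3.png

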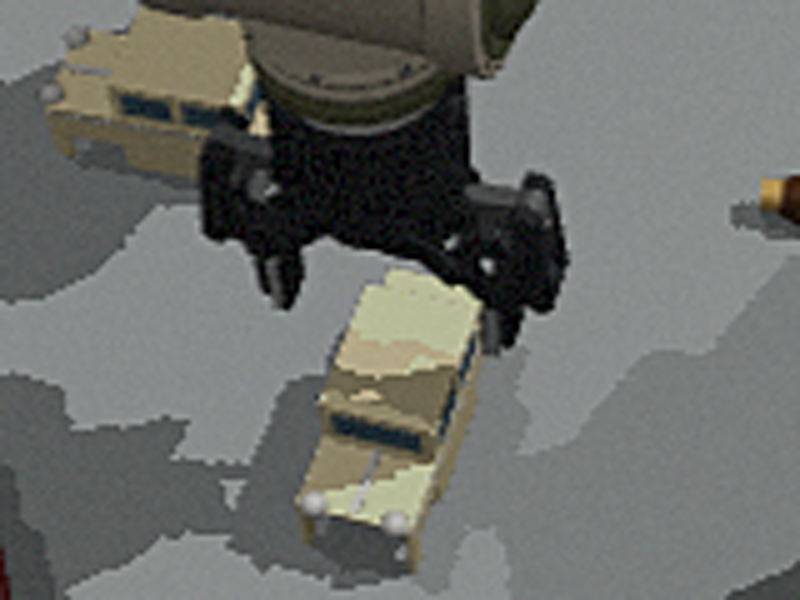

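The fingers straddle the cabin in yaw: tips at scene (217,201) and (259,210), body between them. I'll check the centring with numbers.

```bash
python3 - <<'E'
from h import *
t=atz("scene",[[217.4,201],[259,210],[238.2,205.5]],89);print(t.round(1))
# roof front corners (322,407),(437,440)->z62 ; rear roof ends (385,270),(483,300)
p=np.array([[322,407],[437,440]])/5+[160,140]
q=atz("scene",p,62);print(q.round(1),q.mean(0),np.linalg.norm(q[0]-q[1]))
c,s=np.cos(-.4437),np.sin(-.4437)
print("model roof front mid",486+29*c,-106+29*s)
E
python3 st.py 482.4 -104.3 40
```

```text
[[ 465.6 -146.3   89. ]
 [ 504.6  -63.4   89. ]
 [ 485.2 -104.6   89. ]]
[[ 501.8 -138.5   62. ]
 [ 527.2  -92.9   62. ]] [ 514.50623054 -115.67860971   62.        ] 52.205574813647885
model roof front mid 512.191915435533 -118.44923956785672
3.35 [ 482.1 -104.    89.5] yaw 154.41 z [-0.003  0.002 -1.   ] F [ 0.6 -0.7  1. ] grip 0.998733670241575 0.0 q [-0.45  0.43  1.77  0.    0.94 -1.57]
tool delta [-0.6 -0.1 49.5]
```

```bash
python3 -m jog '[[0,0,0.025,0,0,0,0.085],[0,0,0.0245,0,0,0,0.085],[0,0,0,0,0,0,0.085],[0,0,0,0,0,0,0.04],[0,0,0,0,0,0,0.04]]' 40
python3 -m jog '[[0,0,0,0,0,0,0.04],[0,0,0,0,0,0,0.04],[0,0,0,0,0,0,0.04],[0,0,0,0,0,0,0.04],[0,0,0,0,0,0,0.04]]'
python3 st.py
```

```text
time_s: 3.85
eef_pos: [483.8, -104.8, 42.8]
ee_rot: [0.002, 0.22, 0.975, -0.0]
force: [1.1, -0.8, 0.7]
grip_width: 0.683
grip_force: 0.0
time_s: 4.35
eef_pos: [483.7, -104.7, 42.7]
ee_rot: [0.002, 0.22, 0.975, -0.0]
force: [-0.9, 0.3, 8.2]
grip_width: 0.603
grip_force: 41.3
4.35 [ 483.7 -104.7   42.7] yaw 154.55 z [ 0.003 -0.001 -1.   ] F [-0.9  0.3  8.2] grip 0.6032809633323434 41.29841663874686 q [-0.45  0.51  1.8   0.    0.82 -1.58]
```

```bash
python3 -m jog '[[0,0,-0.02,0,0,0,0.04],[0,0,-0.045,0,0,0,0.04],[0,0,-0.045,0,0,0,0.04],[0,0,-0.045,0,0,0,0.04],[0,0,-0.045,0,0,0,0.04]]'
python3 -m jog '[[0,0,0,0,0,0.12,0.04],[0,0,0,0,0,0.12,0.04],[0,0,0,0,0,0.12,0.04],[0,0,0,0,0,0.12,0.04],[0,0,0,0,0,0.12,0.04]]'
python3 -m jog '[[0,0,0,0,0,0.12,0.04],[0,0,0,0,0,0.12,0.04],[0,0,0,0,0,0.03,0.04],[0,0,0,0,0,0,0.04],[0,0,0,0,0,0,0.04]]'
python3 st.py 558 245 242
python3 - <<'E'
from h import *
s=eyes.capture("scene")[:,:,::-1];a=cv2.resize(s[120:240,150:310],(800,600),interpolation=2);cv2.imwrite("pics/c4.png",a)
E
```

```text
time_s: 4.85
eef_pos: [482.3, -104.1, 243.9]
ee_rot: [0.001, 0.22, 0.975, -0.0]
force: [0.8, -0.6, -1.1]
grip_width: 0.601
grip_force: 42.5
time_s: 5.35
eef_pos: [482.6, -104.3, 241.9]
ee_rot: [0.001, 0.501, 0.866, 0.0]
force: [-0.1, 0.2, -0.8]
grip_width: 0.605
grip_force: 42.5
time_s: 5.85
eef_pos: [482.7, -104.3, 241.4]
ee_rot: [0.0, 0.61, 0.792, 0.0]
force: [0.0, 0.3, -1.5]
grip_width: 0.603
grip_force: 42.5
5.85 [ 482.7 -104.3  241.4] yaw 104.78 z [ 0.001 -0.    -1.   ] F [ 0.   0.3 -1.5] grip 0.6026287238943822 42.47306127101183 q [-0.45  0.24  1.59 -0.    1.31 -0.71]
tool delta [318.5 162.   -0.6]
```

View pics/c4.png

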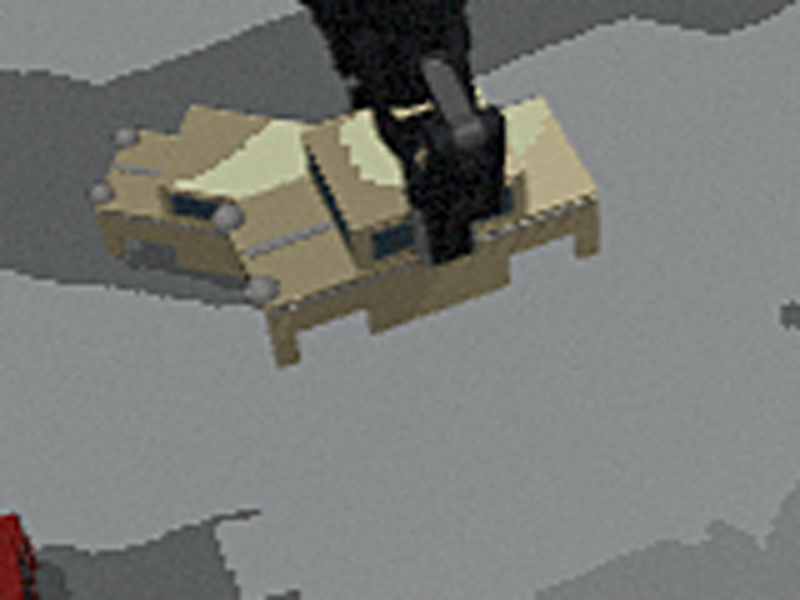

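The body is held level by the middle of the cabin. The near deck edge runs from crop (268,305) to (600,185); I'll check its yaw and its offset along the length.

Run:
```python
from h import *
p=np.array([[268,305],[600,185]])/5+[150,120]
q=atz("scene",p,236);d=q[0]-q[1];print(q.round(1),np.linalg.norm(d),"nose yaw",np.degrees(np.arctan2(d[1],d[0])))
m=q.mean(0)-[482.7,-104.3,236];u=d/np.linalg.norm(d);print("along nose",m@u,"across",m[0]*-u[1]+m[1]*u[0])
```

```text
[[ 522.6 -161.6  236. ]
 [ 489.6  -36.   236. ]] 129.9528538224025 nose yaw -75.28229625306321
along nose 0.6335873591656069 across 24.05121102375467
```

```bash
python3 -m jog '[[0.0395,0.0202,0,0,0,0,0.04],[0.0395,0.0202,0,0,0,0,0.04],[0.0395,0.0202,0,0,0,0,0.04],[0.0395,0.0202,0,0,0,0,0.04],[0.0395,0.0202,0,0,0,0,0.04]]'
python3 -m jog '[[0.0395,0.0202,0,0,0,0,0.04],[0.0395,0.0202,0,0,0,0,0.04],[0.0395,0.0202,0,0,0,0,0.04],[0,0,0.03,0,0,0,0.04],[0,0,0,0,0,0,0.04]]'
python3 st.py 559 242 129
python3 - <<'E'
from h import *
s=eyes.capture("scene")[:,:,::-1];cv2.imwrite("pics/c5.png",cv2.resize(s[120:270,320:520],(800,600),interpolation=2))
E
```

```text
time_s: 6.4
eef_pos: [530.2, 114.2, 241.1]
ee_rot: [0.0, 0.61, 0.792, 0.0]
force: [0.3, -1.0, -1.3]
grip_width: 0.609
grip_force: 42.6
time_s: 6.9
eef_pos: [557.1, 243.0, 207.2]
ee_rot: [-0.002, 0.61, 0.793, -0.003]
force: [-0.4, -0.4, -1.6]
grip_width: 0.606
grip_force: 42.5
6.9 [557.1 243.  207.2] yaw 104.85 z [-0.007 -0.002 -1.   ] F [-0.4 -0.4 -1.6] grip 0.6062024687782027 42.50946854241192 q [ 0.22  0.53  1.28 -0.    1.35 -0.04]
tool delta [-1.4  2.2 78.2]
```

View pics/c5.png

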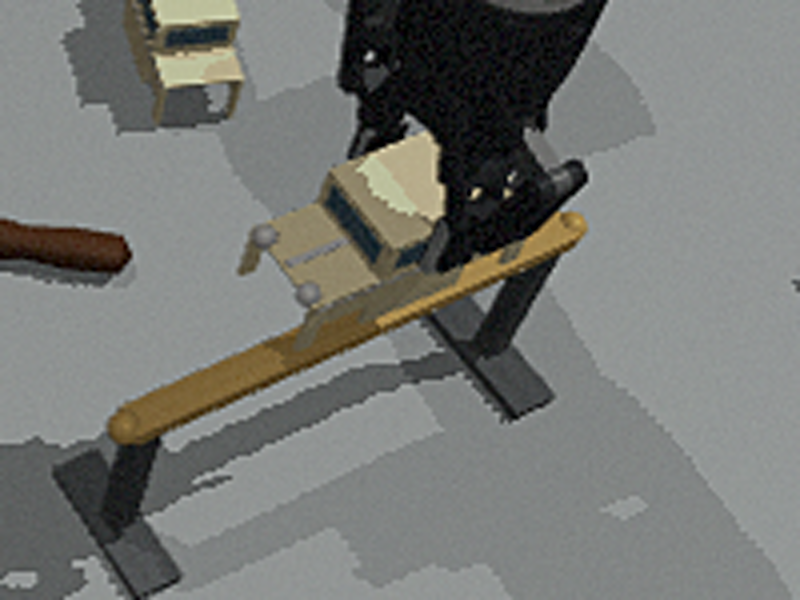

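Body is above the bar, aligned with it (bar ends at crop (120,425) and (575,225), as measured before). Now I'll lower in stages.

```bash
python3 -m jog '[[0,0,0.015,0,0,0,0.04],[0,0,0.015,0,0,0,0.04],[0,0,0,0,0,0,0.04]]'
python3 st.py 559 242 129
```

```text
time_s: 7.25
eef_pos: [558.4, 241.3, 180.6]
ee_rot: [-0.001, 0.611, 0.792, -0.001]
force: [0.1, -0.2, -1.2]
grip_width: 0.599
grip_force: 42.6
7.25 [558.4 241.3 180.6] yaw 104.66 z [-0.002 -0.    -1.   ] F [ 0.1 -0.2 -1.2] grip 0.5991496101067937 42.5789590459317 q [ 0.22  0.55  1.32 -0.    1.28 -0.04]
tool delta [ 0.5  0.8 51.6]
```

```bash
python3 -m jog '[[0,0,0.015,0,0,0,0.04],[0,0,0.015,0,0,0,0.04],[0,0,0.01,0,0,0,0.04],[0,0,0.004,0,0,0,0.04],[0,0,0.0,0,0,0,0.04]]'
python3 st.py 559 242 129
```

```text
time_s: 7.75
eef_pos: [558.9, 242.2, 137.2]
ee_rot: [0.0, 0.611, 0.792, 0.0]
force: [-0.6, -0.2, -0.8]
grip_width: 0.6
grip_force: 42.6
7.75 [558.9 242.2 137.2] yaw 104.71 z [ 0.  0. -1.] F [-0.6 -0.2 -0.8] grip 0.6000741618884484 42.57949364371598 q [ 0.22  0.59  1.37  0.    1.19 -0.04]
tool delta [-0.2  0.1  8.2]
```

```bash
python3 -m jog '[[0,0,0.003,0,0,0,0.04],[0,0,0.002,0,0,0,0.04],[0,0,0,0,0,0,0.04]]'
python3 -m jog '[[0,0,0.0015,0,0,0,0.04],[0,0,0,0,0,0,0.04]]'
python3 -m jog '[[0,0,0.0015,0,0,0,0.04],[0,0,0,0,0,0,0.04]]'
```

```text
time_s: 8.05
eef_pos: [558.6, 242.4, 131.8]
ee_rot: [-0.0, 0.611, 0.792, -0.0]
force: [0.6, -0.4, -0.5]
grip_width: 0.603
grip_force: 42.6
time_s: 8.25
eef_pos: [558.6, 242.4, 130.2]
ee_rot: [-0.0, 0.611, 0.792, -0.0]
force: [-0.1, 0.1, -1.5]
grip_width: 0.6
grip_force: 42.6
time_s: 8.45
eef_pos: [558.8, 242.4, 128.9]
ee_rot: [0.0, 0.611, 0.792, 0.0]
force: [0.6, 0.5, 0.1]
grip_width: 0.603
grip_force: 42.8
```

```bash
python3 -m jog '[[0,0,0.001,0,0,0,0.04],[0,0,0,0,0,0,0.04]]'
python3 -m jog '[[0,0,0.001,0,0,0,0.04],[0,0,0,0,0,0,0.04]]'
```

```text
time_s: 8.65
eef_pos: [558.8, 242.4, 128.8]
ee_rot: [0.0, 0.611, 0.792, 0.0]
force: [-2.2, -0.5, 7.1]
grip_width: 0.602
grip_force: 43.4
time_s: 8.85
eef_pos: [558.8, 242.4, 128.8]
ee_rot: [0.0, 0.611, 0.792, 0.0]
force: [-5.1, -1.2, 14.0]
grip_width: 0.603
grip_force: 44.3
```

Firm contact at 14 N: it sits on the bar. I'll ease off 1.5 mm, then open in steps.

```bash
python3 -m jog '[[0,0,-0.0015,0,0,0,0.04],[0,0,0,0,0,0,0.052],[0,0,0,0,0,0,0.056],[0,0,0,0,0,0,0.062],[0,0,0,0,0,0,0.07]]'
python3 -m jog '[[0,0,0,0,0,0,0.085],[0,0,0,0,0,0,0.085],[0,0,0,0,0,0,0.085],[0,0,0,0,0,0,0.085],[0,0,0,0,0,0,0.085]]'
python3 - <<'E'
from h import *
s=eyes.capture("scene")[:,:,::-1];cv2.imwrite("pics/c6.png",cv2.resize(s[120:270,320:520],(800,600),interpolation=2))
E
```

```text
time_s: 9.35
eef_pos: [558.6, 242.4, 128.1]
ee_rot: [-0.0, 0.611, 0.792, -0.0]
force: [0.1, 0.1, 0.4]
grip_width: 0.817
grip_force: 0.0
time_s: 9.85
eef_pos: [558.7, 242.4, 128.3]
ee_rot: [0.0, 0.611, 0.792, -0.0]
force: [-0.2, 0.4, 0.6]
grip_width: 0.992
grip_force: 0.0
```

View pics/c6.png

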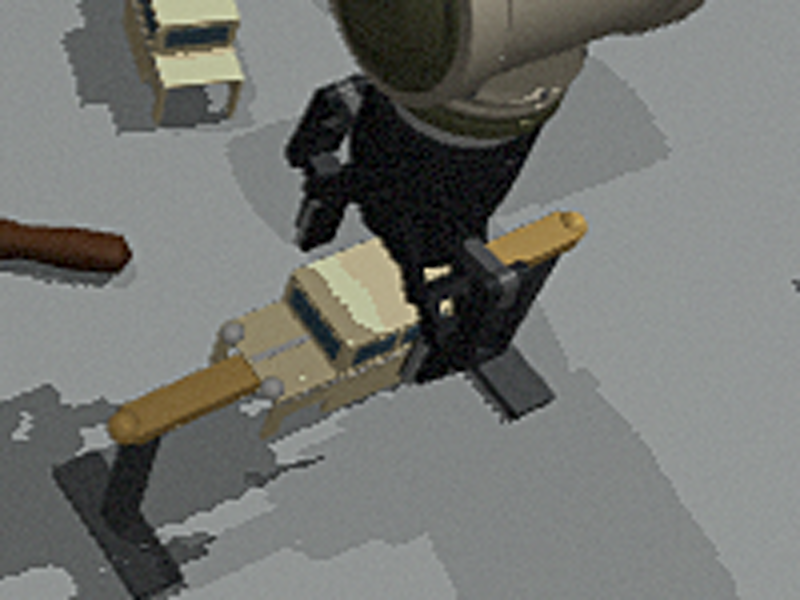

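The body sits level astride the bar, headlamps at crop (232,330) and (270,387), and the fingers are clear of its sides. Next I'll retreat straight up.

```bash
python3 -m jog '[[0,0,-0.01,0,0,0,0.085],[0,0,-0.03,0,0,0,0.085],[0,0,-0.04,0,0,0,0.085],[0,0,-0.04,0,0,0,0.085],[0,0,0,0,0,0,0.085]]'
python3 -m jog '[[-0.04,0,0,0,0,0,0.085],[-0.04,0,0,0,0,0,0.085],[-0.04,0,0,0,0,0,0.085],[0,0,0,0,0,0,0.085],[0,0,0,0,0,0,0.085]]'
python3 - <<'E'
from h import *
s=eyes.capture("scene")[:,:,::-1];cv2.imwrite("pics/c7.png",s)
E
```

```text
time_s: 10.4
eef_pos: [560.3, 242.8, 255.1]
ee_rot: [0.004, 0.611, 0.792, 0.004]
force: [-0.2, -0.2, -0.6]
grip_width: 0.997
grip_force: 0.0
time_s: 10.9
eef_pos: [589.2, 125.9, 248.4]
ee_rot: [-0.0, 0.611, 0.791, 0.0]
force: [-1.3, 0.0, -0.3]
grip_width: 0.995
grip_force: 0.0
```

View pics/c7.png

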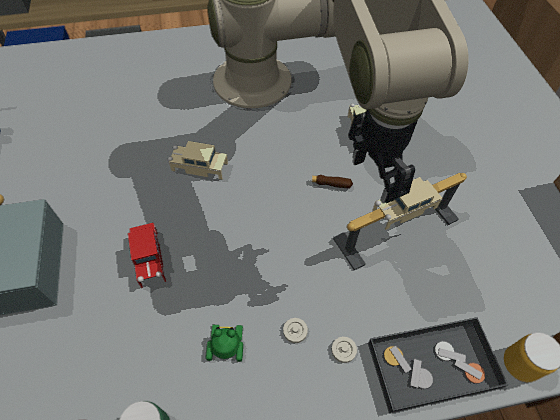

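The cream body hangs on the bar at scene (410,202). The red body (146,253) and the frog (226,342) are where they were, and the gripper is clear above.

```bash
python3 -c "
from rig import finish_job
print(finish_job())"
```

```text
the job is handed in; nothing more can be done
None
```

The cream sedan body hangs level and released astride the brass rail near its middle, the red body and the frog look unmoved in the last picture, and the job is handed in (no verdict was returned).

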